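# Open a reclaimed valve by one turn

## Task

The reclaimed brass valve on the test board has to be opened by exactly one turn: push its big hand wheel round anticlockwise (seen from above) by the upright wooden handle, gently and with the fingers, until the handle has gone all the way round once and stands in line with the steel pointer again. Only push the handle, do not grip it; then move the robot clear, and leave the loose bits and pieces lying about where they are.

Things in the scene. Friction and masses are not known exactly. Their poses are not given: they have to be found in the camera images.
- valve: the fixed valve assembly: a plywood board 310 x 240 x 20 mm carrying a brass valve with a level dark iron hand wheel on top. Origin on the wheel's vertical axis at bench height (underside of the board); z up; x points along the board's length to the steel pointer
- wheel_centre (a point): centre of the hand wheel on its axis, 150 mm above the bench. Wheel: 5 spokes, outer diameter 208 mm, rim top 159 mm above the bench. A steel stem 12 mm thick stands up on the axis to at most 195 mm above the bench and rises 7.5 mm per turn
- pointer_tip (a point): tip of the fixed steel pointer just outside the wheel's rim, 117 mm from the axis, its top 155 mm above the bench; the strip that carries it stands 140 mm from the axis
- valve_wheel (a joint): turning angle of the hand wheel about its vertical axis, rad; 0 at the start, with the handle in line with the pointer; grows anticlockwise seen from above; 2 pi is one full turn. There is no stop near one turn. Stiff bearing: the wheel needs about 2 N at the handle to turn and stays where it is left
- crank_handle: the upright round wooden handle on one spoke of the wheel, 24 mm in diameter, 60 mm tall, 80 mm from the wheel's axis; it spins freely on its own upright spindle. Origin at the centre of its foot, 160 mm above the bench; z up along the handle
- handle_top (a point): centre of the wooden handle's top end, 220 mm above the bench
- spare_wheel: small loose dark hand wheel lying flat, 80 mm across, 14 mm high; not part of the job; origin at its middle, on the underside
- coil_spring: loose dark coil spring standing on the board, 52 mm across, 70 mm high; not part of the job; origin at its middle, on the underside
- drawer_knob: loose brass drawer knob standing on the board, 38 mm across and high; not part of the job; origin at its middle, on the underside
- glass_jar: loose green glass jar, 64 mm across, 85 mm high; not part of the job; origin at its middle, on the underside
- cake_tin: loose round aluminium baking tin, 110 mm across, 40 mm high; not part of the job; origin at its middle, on the underside
- spanner: loose steel spanner, 150 mm long, lying on the board under the wheel; not part of the job; origin at its middle, on the underside
- bracket: loose L-shaped steel bracket, 90 x 30 mm, 60 mm high; not part of the job; origin at the middle of its foot, on the underside

How it is judged (in metres and radians):
On the way, in this order (a step that is already met when the one before it is completed fails the run):
1. the fingers push the handle, first half of the turn (value of joint valve_wheel between 0.3 and 2.8 rad and contact force between the fingers and crank_handle above 0.3 N).
2. the fingers push the handle, second half of the turn (value of joint valve_wheel between 3.6 and 6 rad and contact force between the fingers and crank_handle above 0.3 N).
At the end, for the whole second after the job is handed in: the hand wheel rests one full turn anticlockwise from its start, within 0.18 rad (10 degrees), and every loose thing is within 30 mm of where it was (value of joint valve_wheel between 6.1032 and 6.4632 rad and velocity of joint valve_wheel between -0.05 and 0.05 rad/s and distance of each of spare_wheel, coil_spring, drawer_knob, glass_jar, cake_tin, spanner, bracket from where it was at the start of the episode below 0.03 m); the robot touches nothing.
It fails at once if the wheel is turned clearly the wrong way (more than 0.4 rad) (value of joint valve_wheel below -0.4 rad).
It fails at once if the wheel is turned well past one turn (more than 0.5 rad too far) (value of joint valve_wheel above 6.7832 rad).
It fails at once if the handle is gripped or shoved hard (over 35 N on it) (contact force between the fingers and crank_handle above 35 N).
It fails at once if a loose thing is lifted, carried or pushed away (moved more than 30 mm) (distance of any of spare_wheel, coil_spring, drawer_knob, glass_jar, cake_tin, spanner, bracket from where it was at the start of the episode above 0.03 m).
It also fails if it takes over 64 s, if anything falls off the work surface, if the arm or the gripper's body presses on something with over 40 N, if the wrist force passes 120 N, or if a joint passes its speed limit or range.

## Robot

A 6-joint arm with a two-finger parallel gripper is mounted at the origin on the work surface. World frame = base frame: x ahead of the robot, y to its left, z up, the work surface at z = 0. Lengths are in mm, angles in rad, forces in N, time in s.
With the tool pointing down it reaches from about 300 to 775 mm from the base axis. Payload 14.6 kg.
Tool frame: the origin (TCP) lies on the centre line of the jaws, within the pads' length; the fingertips stand 19 mm ahead of it and the grasp point (between the pads) is the TCP (bot.tip_reach is the distance from the TCP to the fingertips, in mm); y points along the fingers, x is the direction in which the jaws open and shut, and the axes are right-handed (so a half turn about y gives the same grasp; the last joint's range is limited). The gripper opens to 85 mm and grips with 20 to 120 N. Pads are 22 mm wide; open, the fingers measure 114 mm over their backs; the gripper's body (76 mm by 85 mm) begins 54 mm behind the grasp point. The pads swing forward as they close: fully open they stand 13 mm farther back than shut.
Start: joints at [1.175, 0.3, 1.521, -0, 1.321, -0.067], TCP at [177.596, 520.528, 250.281] pointing down, gripper open.
Joint ranges: [-3.03, 3.03], [-0.79, 2.21], [0.23, 2.52], [-1.04, 4.18], [0, 3.07], [-2.55, 2.55]. Speed limits (rad/s): [2.22, 2.22, 2.57, 3.14, 3.14, 3.14].

## Interface

Orientations are given as a unit quaternion [w, x, y, z].
In Python, from rig import bot gives the robot as it stands. Calls block until the motion is done:
- bot.move_to(position, orientation): joint-space move of the TCP to a pose.
- bot.servo_line(position, attitude=None, speed=150, until_force=None): straight line of the TCP; attitude=None keeps the orientation; speed is the mean speed in mm/s. With until_force (N) it stops when the force on the tool has changed by that much, and returns True; else False.
- bot.move_joints(angles): joint-space move.
- bot.move_gripper(opening, grip_force=None): finger opening in mm; grip_force is the grip in N (None keeps the last); returns when the fingers have stopped.
- bot.dwell(seconds).
- bot.ik(position, orientation): joint angles nearest the present ones, or None.
- bot.read_state(): the state.
- bot.read_camera(name): name is "scene" or "top" or "wrist"; returns a dict with "image" (384x512x3 uint8, blue, green, red), "depth" (384x512 float32, mm along the optical axis (not along the pixel's ray), 0 where there is no reading), "fovy" (degrees; the focal length in pixels is half the picture's height over the tangent of half this angle, whatever the lens; pixels are square), "cx", "cy" (the principal point, pixels), "eye" and "attitude" of the camera in the world; the wrist camera has in their place "mount" (4x4, takes a point from camera to tool coordinates, whose origin is the TCP and whose axes are the tool frame's). Camera axes: x right, y down, z forward; pixel columns grow to the right and rows downward; lengths in mm; the calibration is good to about 2 mm. The wrist camera is an equidistant fisheye: a pixel r from the principal point sees the ray r / f radians off the axis. A picture is of the moment at which its call begins: read the wrist's pose just before it.
A pose or a line that the arm cannot do raises bot.MotionError and nothing moves.
- bot.finish_job(): hands the job in, once; it reports no verdict.
The state is a dict: "clock": time; "joint_positions": joint angles; "qvel": joint speeds; "effort": joint torques, N m; "ee_pos": TCP position; "tool_rot": TCP orientation; "ft_force": force on the tool from outside, world axes, zero at the start; "moment": the same for the moment, N m; "grip_width": finger opening in mm.
Only numpy, scipy, OpenCV 4.12 (cv2) and the standard library are available. Lean on these libraries where they do the work, as an engineer would, in place of code of your own. Each camera call takes 0.05 s, during which the arm holds its last target.

## Working session

There is one attempt and no reset: what is moved stays moved. The work goes in short steps, each a Python script; the robot and the scene stay as the last script left them, time stands still between calls to the robot, and variables do not carry over. Pictures are saved under pics/ and viewed, and the job is handed in when it is done.

```bash
ls; mkdir -p pics; python3 - <<'E'
from rig import bot
import cv2,numpy as np
s=bot.read_state();print(s)
for n in ["scene","top","wrist"]:
    c=bot.read_camera(n);cv2.imwrite(f"pics/{n}0.png",c["image"]);np.save(f"pics/{n}0.npy",c["depth"])
    print(n,{k:v for k,v in c.items() if k not in("image","depth")})
E
```

```text
pics
{'clock': 0.0, 'joint_positions': array([ 1.17538998e+00,  3.00444732e-01,  1.52160173e+00, -3.65881912e-06,
        1.32070495e+00, -6.66372279e-02]), 'qvel': array([ 0.00052825,  0.00010536,  0.00131789, -0.00134615,  0.00101819,
        0.0002586 ]), 'effort': array([-1.25511055e-03, -5.43501842e+01, -3.61799419e+01, -4.31422723e-05,
        3.92019123e-03, -1.12358916e-05]), 'ee_pos': array([177.52068081, 520.33006742, 249.7270329 ]), 'tool_rot': array([-0.57486523,  0.57529868,  0.41108955, -0.41178488]), 'ft_force': array([-0.22336907,  0.34115286, -0.89833331]), 'moment': array([-0.0293471 ,  0.04753064,  0.0784158 ]), 'grip_width': 85.39822053177053}
scene {'fovy': 53.561615547021006, 'cx': 262.0967004684848, 'cy': 189.21228605565557, 'eye': array([1186.65074264, -130.61716408,  888.4100496 ]), 'attitude': array([-0.26225184,  0.71862335,  0.60785858, -0.2128671 ])}
top {'fovy': 45.17384459360563, 'cx': 258.39126487593, 'cy': 194.24993648810815, 'eye': array([ 426.51971599,    8.40842182, 1233.06208099]), 'attitude': array([-0.04194554,  0.70815485, -0.7029355 ,  0.05137087])}
wrist {'fovy': 65.70646984690485, 'cx': 257.4086115309611, 'cy': 188.76322130127258, 'mount': array([[ 9.99999704e-01,  1.80646920e-04,  7.48037637e-04,
        -4.44513006e-01],
       [-6.54677254e-04, -3.11197324e-01,  9.50345094e-01,
        -1.24206206e+02],
       [ 4.04464225e-04, -9.50345302e-01, -3.11197114e-01,
         8.14521725e+01],
       [ 0.00000000e+00,  0.00000000e+00,  0.00000000e+00,
         1.00000000e+00]])}
```

View pics/top0.png

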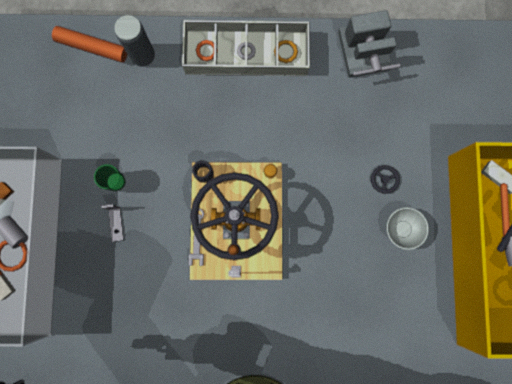

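View pics/scene0.png

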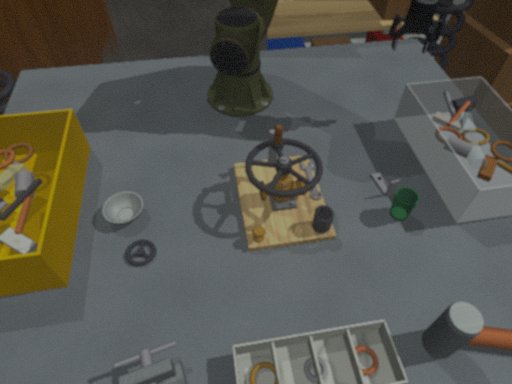

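```bash
cat > h.py <<'E'
import numpy as np,cv2
from scipy.spatial.transform import Rotation as R
def rot(q): return R.from_quat([q[1],q[2],q[3],q[0]])
def quat(r): x=r.as_quat(); return np.array([x[3],x[0],x[1],x[2]])
def foc(c): return 192/np.tan(np.radians(c["fovy"]/2))
def ray(c,u,v):
    f=foc(c); d=np.array([(u-c["cx"])/f,(v-c["cy"])/f,1.]); return rot(c["attitude"]).apply(d)
def onplane(c,u,v,z):
    d=ray(c,u,v); e=np.array(c["eye"]); return e+d*(z-e[2])/d[2]
def proj(c,P):
    p=rot(c["attitude"]).inv().apply(np.array(P)-c["eye"]); return foc(c)*p[...,:2]/p[...,2:]+[c["cx"],c["cy"]]
def depthpt(c,u,v):
    return np.array(c["eye"])+ray(c,u,v)*c["depth"][int(v),int(u)]
E
python3 - <<'E'
from rig import bot
from h import *
c=bot.read_camera("top")
print("tcp px",proj(c,bot.read_state()["ee_pos"]))
im=c["image"]
cv2.imwrite("pics/topz.png",cv2.resize(im[140:300,170:350],None,fx=4,fy=4,interpolation=cv2.INTER_CUBIC)[:600])
s=bot.read_camera("scene")
cv2.imwrite("pics/scz.png",cv2.resize(s["image"][100:260,210:370],None,fx=3.75,fy=3.75,interpolation=cv2.INTER_CUBIC))
# height map of wheel
d=c["depth"]; v,u=np.mgrid[:384,:512]; f=foc(c)
D=np.stack([(u-c["cx"])/f,(v-c["cy"])/f,np.ones_like(u)],-1).reshape(-1,3)*d.reshape(-1,1)
W=rot(c["attitude"]).apply(D)+c["eye"]; W=W.reshape(384,512,3); np.save("pics/W.npy",W)
z=W[...,2]
m=((z>145)&(z<168)&(d>0)); m[:, :180]=0; m[:,290:]=0; m[:160]=0; m[300:]=0
pts=np.argwhere(m)[:,::-1].astype(np.int32)
hull=cv2.convexHull(pts); print("n",len(pts), cv2.minEnclosingCircle(pts))
P=W[m]; print(P.min(0),P.max(0))
h=((z>205)&(z<235)&(d>0)); h[:, :180]=0; h[:,290:]=0; h[:160]=0; h[300:]=0
print("handle top",h.sum(),W[h].mean(0),np.argwhere(h).mean(0))
h=((z>172)&(z<200)&(d>0)); h[:, :180]=0; h[:,290:]=0; h[:160]=0; h[300:]=0
print("mid",h.sum(),np.argwhere(h)[:40].tolist())
E
```

```text
tcp px [ -1.77535458 377.83985366]
n 2942 ((236.5, 224.0), 52.06016159057617)
[379.42248284 -52.04960093 145.10871982] [623.44257345 154.99189155 167.99507236]
handle top 86 [439.26981992  50.18241955 216.42104959] [249.53488372 232.90697674]
mid 75 [[210, 234], [210, 235], [211, 233], [211, 234], [211, 235], [211, 236], [211, 237], [212, 230], [212, 233], [212, 234], [212, 235], [212, 236], [212, 237], [212, 238], [213, 229], [213, 231], [213, 232], [213, 233], [213, 234], [213, 235], [213, 236], [213, 237], [213, 238], [214, 229], [214, 230], [214, 231], [214, 232], [214, 233], [214, 234], [214, 235], [214, 236], [214, 237], [214, 238], [214, 239], [215, 229], [215, 230], [215, 231], [215, 232], [215, 233], [215, 234]]
```

```bash
echo
```

```text
(no output)
```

View pics/topz.png

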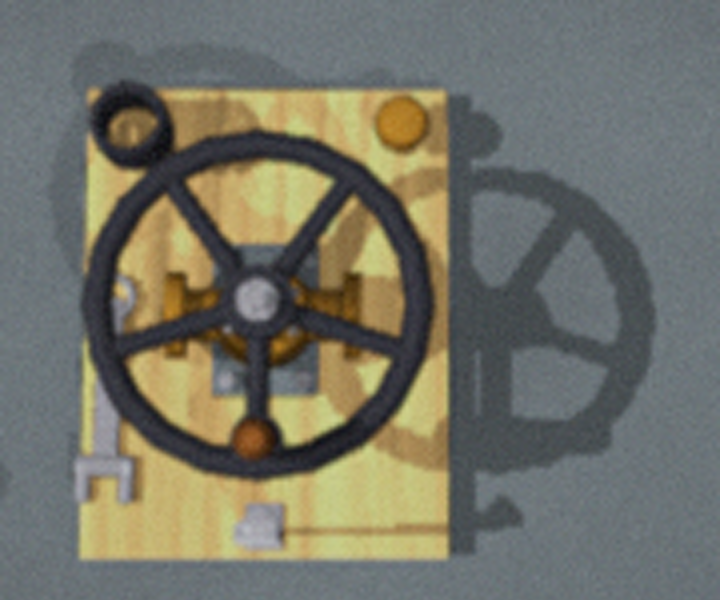

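View pics/scz.png

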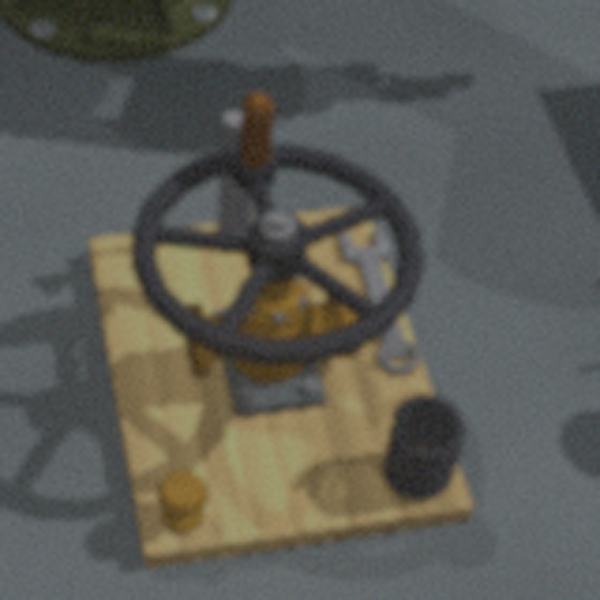

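```bash
python3 - <<'E'
from rig import bot
from h import *
print(bot.tip_reach, rot(bot.read_state()["tool_rot"]).as_matrix().round(3))
c=bot.read_camera("top"); im=c["image"]; W=np.load("pics/W.npy"); z=W[...,2]
g=cv2.cvtColor(im,cv2.COLOR_BGR2GRAY)
m=((g<75)&(z>135)&(z<175)).astype(np.uint8); m[:,:180]=0; m[:,290:]=0; m[:165]=0; m[268:]=0
n,l,st,ce=cv2.connectedComponentsWithStats(m); k=1+np.argmax(st[1:,4]); print(st[k])
cnt=max(cv2.findContours((l==k).astype(np.uint8),0,1)[0],key=len)
e=cv2.fitEllipse(cnt); print("ellipse",e)
# boundary pixels contour lies inside by .5 px; rim widest at z=150
C=onplane(c,*e[0],151); print("wheel centre",C, "diam",(np.array(e[1])+1)*(c["eye"][2]-151)/foc(c))
# hsv orange handle (top view)
def hand(cam,box):
    h=cv2.cvtColor(cam["image"],cv2.COLOR_BGR2HSV); q=cv2.inRange(h,(0,110,40),(14,255,255)); 
    b=np.zeros_like(q); b[box[0]:box[1],box[2]:box[3]]=255; q&=b
    n,l,st,ce=cv2.connectedComponentsWithStats(q); k=1+np.argmax(st[1:,4]); return st[k],ce[k]
a,b=hand(c,(225,270,215,255)); print("handle top cam",a,b,onplane(c,*b,212))
s=bot.read_camera("scene"); a,b=hand(s,(110,160,260,300)); print("handle scene",a,b, onplane(s,*b,190))
print("handle depth", depthpt(c,233,249))
# stem top
q=(z>180)&(z<205); q[:,:225]=0;q[:,245:]=0;q[:200]=0;q[228:]=0; print("stem",np.argwhere(q).mean(0)[::-1],W[q].mean(0))
p=(np.abs(z-152)<8); p[:262]=0;p[285:]=0;p[:,:215]=0;p[:,255:]=0; print("pointer strip",p.sum(),W[p].mean(0),W[p].min(0),W[p].max(0))
for P in ([C[0]-80,C[1],220],[C[0]+104,C[1],150],C): print(proj(s,np.array(P)),proj(c,np.array(P)))
E
```

```text
19.0 [[ 0.323 -0.    -0.946]
 [ 0.946 -0.     0.323]
 [-0.001 -1.     0.   ]]
[ 190  172   89   88 2534]
ellipse ((234.22488403320312, 215.7350311279297), (85.34335327148438, 86.16576385498047), 81.19290924072266)
wheel centre [518.93898749  50.86107471 151.        ] diam [202.42534728 204.35342561]
handle top cam [228 245  11  10  75] [232.84 249.48] [439.43903394  50.51278739 212.        ]
handle scene [275 125   7  20  65] [278.         133.69230769] [436.41485587  51.92966468 190.        ]
handle depth [440.37186016  49.8293831  220.47681968]
stem [233.8 214. ] [520.31940401  50.69553794 181.30265195]
pointer strip 80 [388.1421773   49.47543969 154.24859508] [379.42248284  37.88131001 148.10630355] [400.06431157  61.09639198 158.92392468]
[278.30405536 125.87415776] [232.52591526 249.66231324]
[291.62731251 196.25237264] [234.82547448 172.20236198]
[283.0614862  165.64918961] [234.22488403 215.73503113]
```

```bash
cat > plan.py <<'E'
from h import *
C=np.array([519.,50.8]); T0=np.pi
def pose(th,face,back=23.,z=203.,r=80.):
    """handle angle th (world), tool z axis = face*tangent"""
    t=np.array([-np.sin(th),np.cos(th)]); n=np.array([np.cos(th),np.sin(th)])
    p=C+r*n-back*t
    y=np.array([0,0,-1.]); zz=face*np.array([t[0],t[1],0]); x=np.cross(y,zz)
    return np.array([p[0],p[1],z]), quat(R.from_matrix(np.column_stack([x,y,zz])))
E
python3 - <<'E'
from rig import bot
from plan import *
for f in (1,-1):
    print("face",f)
    for d in range(-15,376,30):
        q=bot.ik(*pose(T0+np.radians(d),f)); print(d, None if q is None else np.round(q,2))
E
```

```text
face 1
-15 None
15 None
45 [-0.06  0.12  1.86 -0.    1.17  2.3 ]
75 [-0.12  0.18  1.78 -0.    1.18  1.71]
105 [-0.13  0.27  1.67 -0.    1.2   1.18]
135 [-0.1   0.36  1.55 -0.    1.23  0.68]
165 [-0.05  0.43  1.46 -0.    1.25  0.21]
195 [ 0.02  0.46  1.41 -0.    1.27 -0.24]
225 [ 0.09  0.45  1.43 -0.    1.26 -0.69]
255 [ 0.15  0.4   1.5  -0.    1.24 -1.16]
285 [ 0.18  0.32  1.61 -0.    1.21 -1.65]
315 [ 0.18  0.22  1.73 -0.    1.19 -2.18]
345 None
375 None
face -1
-15 [ 0.13  0.14  1.83 -0.    1.17  0.39]
15 [ 0.04  0.1   1.88 -0.    1.16 -0.23]
45 [-0.06  0.12  1.86 -0.    1.17 -0.84]
75 [-0.12  0.18  1.78 -0.    1.18 -1.43]
105 [-0.13  0.27  1.67 -0.    1.2  -1.97]
135 [-0.1   0.36  1.55 -0.    1.23 -2.46]
165 None
195 None
225 [ 0.09  0.45  1.43 -0.    1.26  2.45]
255 [ 0.15  0.4   1.5  -0.    1.24  1.98]
285 [ 0.18  0.32  1.61 -0.    1.21  1.49]
315 [ 0.18  0.22  1.73 -0.    1.19  0.96]
345 [ 0.13  0.14  1.83 -0.    1.17  0.39]
375 [ 0.04  0.1   1.88 -0.    1.16 -0.23]
```

```bash
python3 - <<'E'
from rig import bot
from plan import *
bot.move_gripper(0)
bot.move_to(*pose(T0,-1,back=50,z=290))
bot.servo_line(pose(T0,-1,back=50)[0],speed=80)
s=bot.read_state();print(s["clock"],s["ee_pos"],s["grip_width"],s["ft_force"])
for n in("top","scene"):
    c=bot.read_camera(n);x0,y0=(170,140) if n=="top" else (200,60)
    cv2.imwrite(f"pics/{n}1.png",cv2.resize(c["image"][y0:y0+160,x0:x0+200],None,fx=3.75,fy=3.75))
E
```

```text
4.15 [439.2153099  100.83514314 203.45999483] 0.038950825610638944 [-0.53089069  0.38183141  0.10320747]
```

View pics/top1.png

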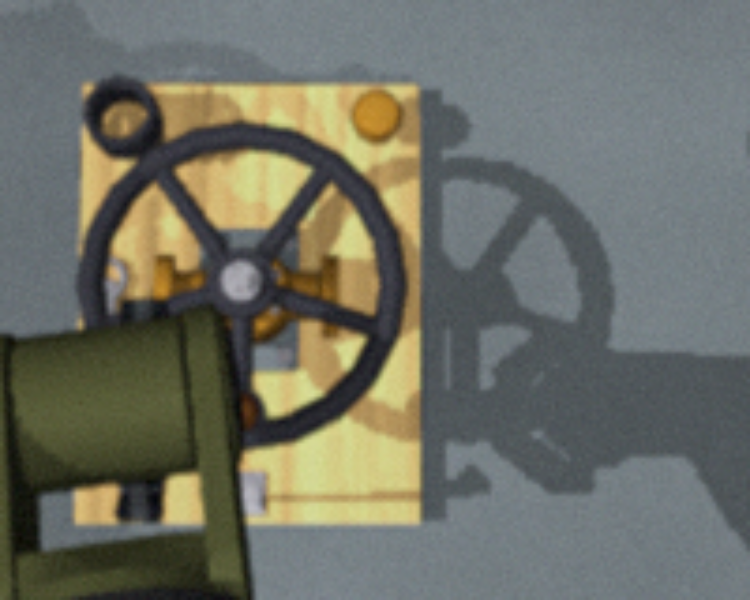

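View pics/scene1.png

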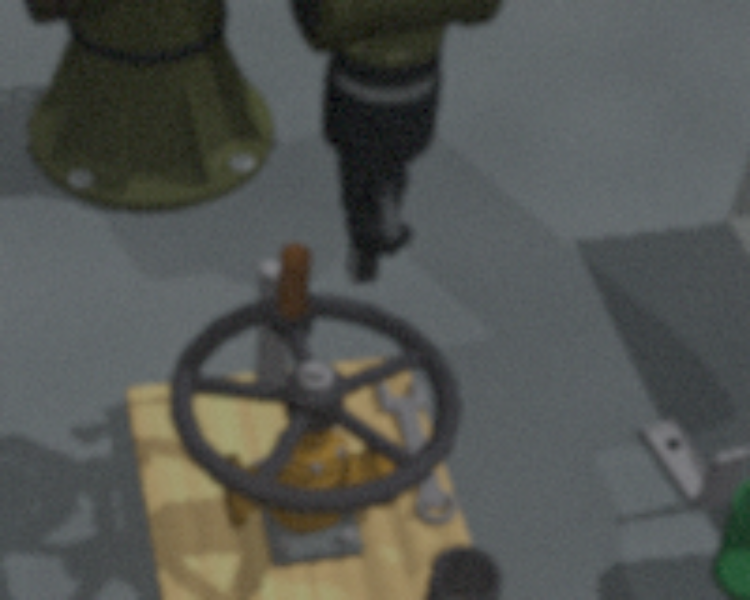

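The fingers (scene crop, about 365,270) stand beside the handle (294,280), with their tips clear of the rim. Next is a gentle approach and the first few degrees.

```bash
cat >> plan.py <<'E'
def push(bot,a,b,face,back,step=8,speed=35,z=203.):
    fm=0
    n=max(1,int(np.ceil((b-a)/step)))
    for d in np.linspace(a,b,n+1)[1:]:
        p,q=pose(T0+np.radians(d),face,back=back,z=z)
        bot.servo_line(p,q,speed=speed)
        f=bot.read_state()["ft_force"]; fm=max(fm,np.linalg.norm(f[:2]))
    s=bot.read_state(); print("pushed to",b,"clock",round(s["clock"],2),"maxF",round(fm,2),s["ft_force"].round(2))
E
python3 - <<'E'
from rig import bot
from plan import *
r=bot.servo_line(pose(T0,-1,back=18)[0],speed=18,until_force=1.5)
s=bot.read_state();print(r,s["clock"],s["ee_pos"],s["ft_force"], "back",s["ee_pos"][1]-C[1])
push(bot,0,15,-1,23)
E
```

```text
True 5.6083 [438.83786428  73.27120963 202.72002399] [-0.47864021  0.08065985 -0.58895425] back 22.47120963032826
pushed to 15 clock 6.52 maxF 0.64 [ 0.63  0.08 -0.33]
```

```bash
python3 - <<'E'
from rig import bot
from plan import *
push(bot,15,60,-1,23)
for n in("scene",):
    c=bot.read_camera(n);x0,y0=(200,60)
    cv2.imwrite(f"pics/{n}2.png",cv2.resize(c["image"][y0:y0+160,x0:x0+200],None,fx=3.75,fy=3.75))
E
```

```text
pushed to 60 clock 9.27 maxF 0.87 [-0.82 -0.29  0.31]
```

View pics/scene2.png

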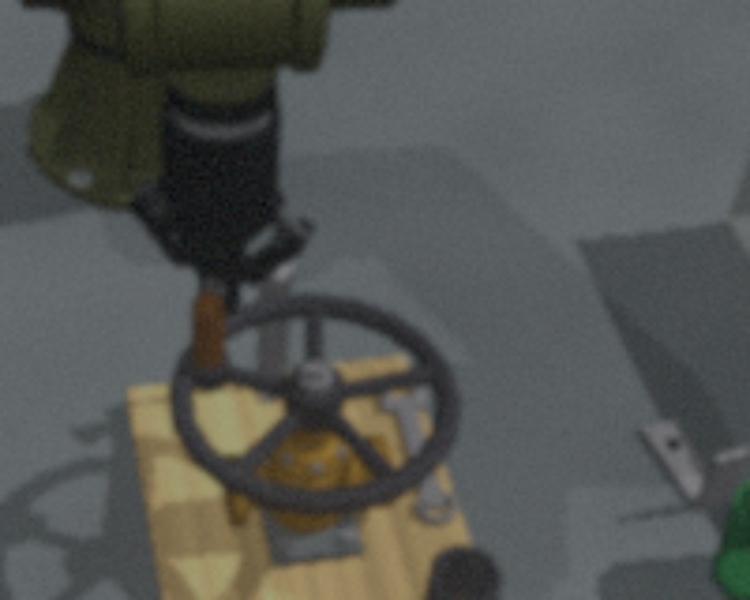

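The handle has turned with the fingers and now stands at about (209,330). I'll carry on to 128°, change face and push on to 310°.

```bash
cat >> plan.py <<'E'
def switch(bot,d,f0,f1,back):
    p,q=pose(T0+np.radians(d),f0,back=back+18); bot.servo_line(p,speed=60)
    p[2]=275; bot.servo_line(p,speed=120)
    p,q=pose(T0+np.radians(d),f1,back=back+18,z=275); bot.move_to(p,q)
    p[2]=203; bot.servo_line(p,speed=120)
    p,q=pose(T0+np.radians(d),f1,back=back-4)
    print("contact",bot.servo_line(p,speed=18,until_force=1.5)); s=bot.read_state()
    t=np.array([-np.sin(T0+np.radians(d)),np.cos(T0+np.radians(d))]); print("back",-(s["ee_pos"][:2]-C)@t,"clock",s["clock"])
E
python3 - <<'E'
from rig import bot
from plan import *
push(bot,60,128,-1,23)
switch(bot,128,-1,1,23)
push(bot,128,160,1,23)
c=bot.read_camera("scene");x0,y0=(200,60)
cv2.imwrite(f"pics/scene3.png",cv2.resize(c["image"][y0:y0+160,x0:x0+200],None,fx=3.75,fy=3.75))
E
```

```text
pushed to 128 clock 13.52 maxF 1.69 [0.26 1.29 0.69]
contact True
back 22.50097811792758 clock 19.0667
pushed to 160 clock 20.99 maxF 1.29 [-0.94 -0.88 -0.72]
```

View pics/scene3.png

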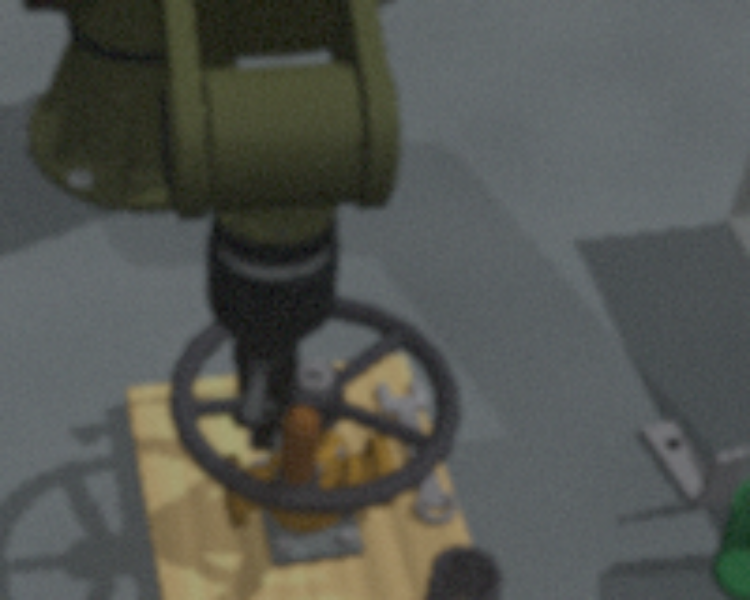

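The handle (300,440) is ahead of the fingers at about 160°. Next I push to 312°, change face, push to 345° and check.

```bash
python3 - <<'E'
from rig import bot
from plan import *
push(bot,160,312,1,23,speed=45)
switch(bot,312,1,-1,23)
push(bot,312,345,-1,23)
c=bot.read_camera("scene");x0,y0=(200,60)
cv2.imwrite(f"pics/scene4.png",cv2.resize(c["image"][y0:y0+160,x0:x0+200],None,fx=3.75,fy=3.75))
E
```

```text
pushed to 312 clock 28.8 maxF 1.78 [-0.4   0.16 -0.26]
contact True
back 22.027951105239094 clock 34.3583
pushed to 345 clock 36.46 maxF 1.03 [-0.96  0.03  0.3 ]
```

View pics/scene4.png

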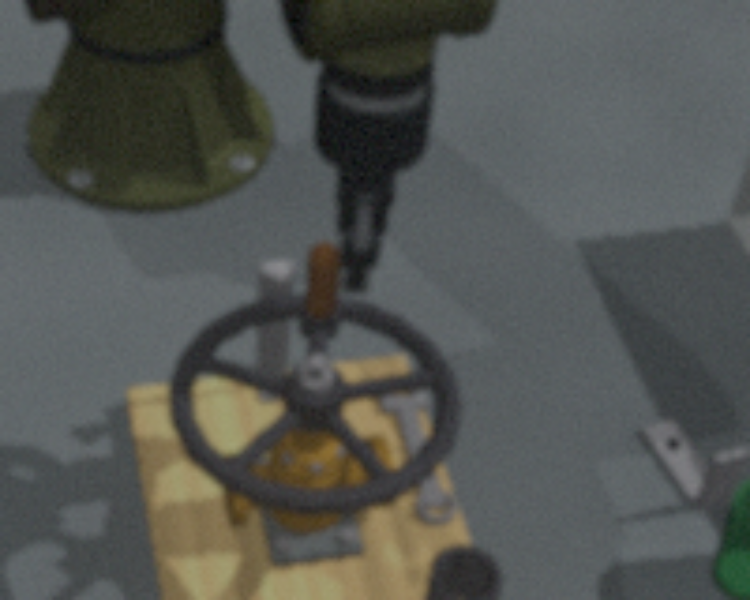

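```bash
python3 - <<'E'
from rig import bot
from plan import *
push(bot,345,360,-1,22.8,step=5,speed=25)
p,q=pose(T0,-1,back=50); bot.servo_line(p,speed=60)
p[2]=300; bot.servo_line(p,speed=120)
bot.move_joints([1.175,0.3,1.521,0,1.321,-0.067])
s=bot.read_state(); print(s["clock"],s["ee_pos"])
c=bot.read_camera("top"); sc=bot.read_camera("scene")
def hand(cam,box,hi=14):
    h=cv2.cvtColor(cam["image"],cv2.COLOR_BGR2HSV); q=cv2.inRange(h,(0,110,40),(hi,255,255))
    b=np.zeros_like(q); b[box[0]:box[1],box[2]:box[3]]=255; q&=b
    n,l,st,ce=cv2.connectedComponentsWithStats(q); k=1+np.argmax(st[1:,4]); return st[k],ce[k]
a,b=hand(c,(225,270,210,260)); P=onplane(c,*b,212); print(a,b,P, "deg",np.degrees(np.arctan2(-(P[1]-C[1]),-(P[0]-C[0]))))
a,b=hand(sc,(110,160,255,305)); print(a,b)
o=cv2.imread("pics/top0.png"); df=cv2.absdiff(o,c["image"]).max(2); print("changed px",(df>60).sum())
cv2.imwrite("pics/top5.png",np.hstack([c["image"][130:310,80:440]]*1))
cv2.imwrite("pics/top5.png",cv2.resize(c["image"][130:310,80:440],None,fx=2.2,fy=2.2))
cv2.imwrite("pics/diff5.png",cv2.resize(cv2.convertScaleAbs(df,alpha=3)[130:310,80:440],None,fx=2.2,fy=2.2))
E
```

```text
pushed to 360 clock 37.84 maxF 0.52 [0.52 0.05 0.48]
41.2083 [178.58709304 520.04423702 250.33819295]
[228 245  11  10  69] [232.94202899 249.55072464] [439.28636296  50.28683584 212.        ] deg 0.3688419605969474
[275 125   8  19  64] [278.0625 133.625 ]
changed px 121
```

View pics/top5.png

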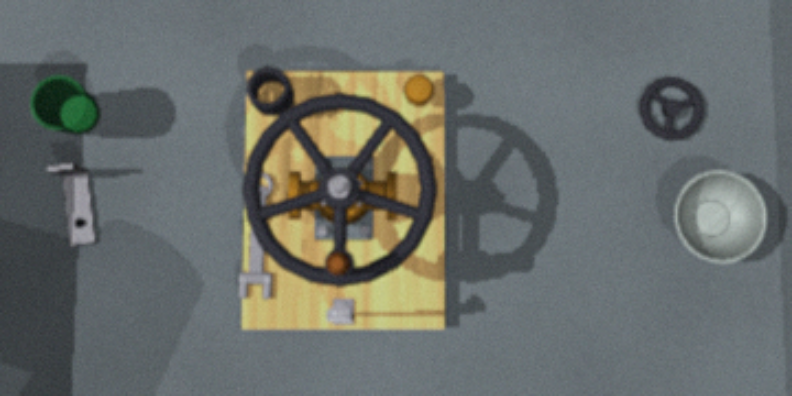

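View pics/diff5.png

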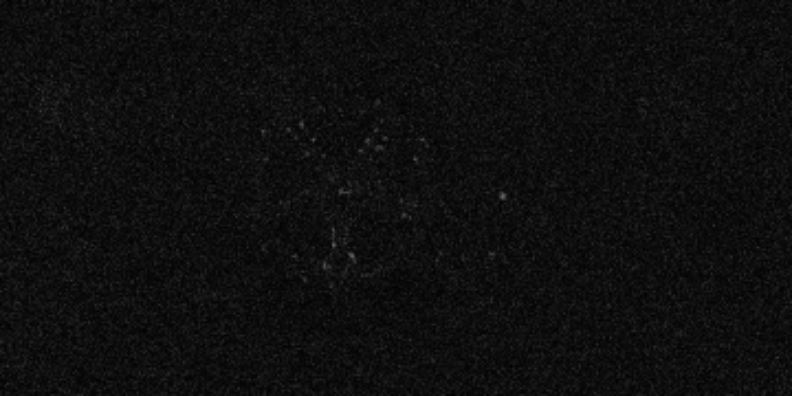

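The handle (338,262) is back in line with the pointer (341,311). Apart from noise, the difference picture shows no change, so none of the loose things has visibly moved. Handing in.

```bash
python3 -c "
from rig import bot
bot.finish_job(); print(bot.read_state()['clock'])"
```

```text
the job is handed in; nothing more can be done
the job is handed in; nothing more can be done
```

The valve is open by one full turn anticlockwise, and the job is handed in; `bot.finish_job()` reports no verdict.

**What I did:** I pushed the handle round with the closed fingers in three stretches: 0–128°, 128–312° and 312–360°. Between stretches I lifted clear and turned the wrist, because the last joint cannot follow a whole turn. Then I moved the arm back to its start pose.

**Last checks:**
- **Wheel:** in the top camera the handle stands about 0.4° from the pointer line. Its pixel position is within about 0.1 px of the start in both fixed views.
- **Loose things:** the before-and-after difference of the top view around the board and the loose things shows only noise.
- **Force:** the highest sideways tool force I read was 1.8 N, but I only read it at the end of each short step, so brief peaks in between could have been missed. These readings carry about 1 N of noise, so they can't prove contact by themselves. The pictures showed the handle moving ahead of the fingers, and each of the three approaches stopped on contact.
- **Time:** the clock stood at 41.2 s just before the last pictures, against the 64 s limit.

No check failed. The first fit of the wheel's diameter came out 4–6 mm small (202–204 mm against 208 mm). I accepted it because the measured handle radius, 79.6 mm against 80 mm, agreed.

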